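# Scoop the chestnuts into the storage tub and close it

## Task

Take the scoop from the steel pan and use it to move all five chestnuts into the white storage tub, without spilling any on the worktop and without touching them with the gripper. Lay the scoop back flat in the pan, then put the lid on the tub and press it down until it is fully home all round. Leave the three dough balls where they are.

Things in the scene. Friction and masses are not known exactly. Their poses are not given: they have to be found in the camera images.
- pan: Shallow open steel pan, fixed. Inside 220 mm (x) by 100 mm (y), walls 3 mm, floor 3 mm thick, rim (rolled bead 6 mm across) 36 mm above the worktop, 38 mm with the bead. Origin: centre of its underside. Its x axis runs along its length, from the end where the scoop lies (-x) to the end where the chestnuts lie (+x).
- scoop: Loose flat-bottomed aluminium scoop, about 120 g, flat on the pan floor, its open nose to the chestnuts. Origin: on the underside of its floor; x points out of the nose, z up. Floor 106 mm long (x -48 to +58), 2.5 mm thick, 80 mm wide outside, 75 mm inside; back wall 36 mm high; side walls fall from 36 mm at the back to 9 mm at the nose.
- scoop_grip (a point): Good holding point on the scoop's black grip, at (-88, 0, 64.5) mm in the scoop's frame. The grip is a bar 16 mm wide (y, squeeze across this) and 20 mm deep that runs back and up at 16 degrees from x = -66 to -143 mm, its middle line rising from z = 58 to 80 mm, so that it clears the pan's rim.
- scoop_nose (a point): Middle of the scoop's front lip (1 mm thick), at (58, 0, 0) mm in the scoop's frame.
- chestnut_0: Loose chestnut, 13 g, about 31 x 28 x 21 mm, dark brown and flat on one side, so that it does not roll freely; it slides on the scoop's smooth metal at a slope of about 20 degrees. Origin at its middle, 9 mm above its flat side. Starts on the pan floor in the pan's +x half.
- chestnut_1: Loose chestnut, 13 g, about 31 x 28 x 21 mm, dark brown and flat on one side, so that it does not roll freely; it slides on the scoop's smooth metal at a slope of about 20 degrees. Origin at its middle, 9 mm above its flat side. Starts on the pan floor in the pan's +x half.
- chestnut_2: Loose chestnut, 13 g, about 31 x 28 x 21 mm, dark brown and flat on one side, so that it does not roll freely; it slides on the scoop's smooth metal at a slope of about 20 degrees. Origin at its middle, 9 mm above its flat side. Starts on the pan floor in the pan's +x half.
- chestnut_3: Loose chestnut, 13 g, about 31 x 28 x 21 mm, dark brown and flat on one side, so that it does not roll freely; it slides on the scoop's smooth metal at a slope of about 20 degrees. Origin at its middle, 9 mm above its flat side. Starts on the pan floor in the pan's +x half.
- chestnut_4: Loose chestnut, 13 g, about 31 x 28 x 21 mm, dark brown and flat on one side, so that it does not roll freely; it slides on the scoop's smooth metal at a slope of about 20 degrees. Origin at its middle, 9 mm above its flat side. Starts on the pan floor in the pan's +x half.
- tub: Open white rectangular storage tub, fixed. Outside 130 mm (x) by 110 mm (y), with a rim band 136 x 116 mm at the top; mouth and inside 122 x 102 mm; walls and floor 4 mm; rim 66 mm above the worktop. Origin: centre of its underside.
- tub_mouth (a point): Centre of the tub's mouth, at rim height (66 mm above the tub's origin). A springy dark silicone bead along each of the two long (x) walls, 62 mm above the worktop, stands 3.5 mm into the mouth and can be pushed back to the wall; a lid just laid in stays about 4 mm proud on these beads.
- lid: Loose white plug lid for the tub, about 120 g, lying right way up. Origin: centre of its underside. Plug 118 mm (x) by 98 mm (y), 12 mm deep, tapering to 112 x 92 mm at the bottom; above it a 4 mm flange, 136 x 116 mm, that comes down on the tub's rim: then the origin is 54 mm above the tub's. x must lie along the tub's x, either way round. The last 4 mm need a firm push, 10 to 20 N.
- lid_bar (a point): Middle of the bar on top of the lid, 32 mm above the lid's origin. The bar is 66 mm long (x), 14 mm wide (y, squeeze across this) and stands from 16 to 42 mm above the lid's origin.
- dough_a: Bystander: loose round of dough, about 70 mm across and 27 mm high, between the flour box and the scale. Origin: centre of its underside. Leave it where it is.
- dough_b: Bystander: loose round of dough, about 70 mm across and 27 mm high, between the flour box and the scale. Origin: centre of its underside. Leave it where it is.
- dough_c: Bystander: loose round of dough, about 70 mm across and 27 mm high, between the flour box and the scale. Origin: centre of its underside. Leave it where it is.
- flour_box: Bystander, fixed: grey steel flour box, 213 mm (x) by 269 mm (y), 130 mm high; its lid stands ajar, the -x edge 200 mm up, the knob 205 mm. Origin: centre of its underside. A red scale stands nearer the robot: its round pan, 229 mm across, rim 207 mm up, is centred 346 mm to the -x and 15 mm to the -y side of this origin. The tall flat side of a dough machine stands at y = -440 mm.
Not all that is in view belongs to the job. What is shaped like the tub but brown is not meant.

How it is judged:
On the way, in this order (a step that is already met when the one before it is completed fails the run):
1. all five chestnuts lie in the open tub (x of chestnut_0 in the frame of tub between -0.062 and 0.062 m and y of chestnut_0 in the frame of tub between -0.052 and 0.052 m and z of chestnut_0 in the frame of tub between 0 and 0.056 m and x of chestnut_1 in the frame of tub between -0.062 and 0.062 m and y of chestnut_1 in the frame of tub between -0.052 and 0.052 m and z of chestnut_1 in the frame of tub between 0 and 0.056 m and x of chestnut_2 in the frame of tub between -0.062 and 0.062 m and y of chestnut_2 in the frame of tub between -0.052 and 0.052 m and z of chestnut_2 in the frame of tub between 0 and 0.056 m and x of chestnut_3 in the frame of tub between -0.062 and 0.062 m and y of chestnut_3 in the frame of tub between -0.052 and 0.052 m and z of chestnut_3 in the frame of tub between 0 and 0.056 m and x of chestnut_4 in the frame of tub between -0.062 and 0.062 m and y of chestnut_4 in the frame of tub between -0.052 and 0.052 m and z of chestnut_4 in the frame of tub between 0 and 0.056 m), for 0.2 s.
2. the scoop lies back in the pan (x of scoop in the frame of pan between -0.065 and 0.065 m and y of scoop in the frame of pan between -0.015 and 0.015 m and z of scoop in the frame of pan below 0.008 m and angle between scoop's own z axis and vertical below 0.08 rad), for 0.2 s.
3. the lid is pressed fully home on the tub (z of lid in the frame of tub between 0.05 and 0.056 m and horizontal distance between lid and tub below 0.006 m and angle between the z axis of lid and the z axis of tub, either way round below 0.03 rad and angle between the x axis of lid and the x axis of tub, either way round below 0.1 rad), for 0.2 s.
At the end, for the whole second after the job is handed in: All five chestnuts are inside the tub, below its lid; the lid sits in the tub's mouth within 2 mm of fully home, level within 0.03 rad and square with the tub; the scoop lies flat on the pan floor (tilted under 0.08 rad), along the pan's middle within 15 mm; lid and scoop are released and at rest (all of step 1 and all of step 2 and all of step 3 and linear speed of each of lid, scoop below 0.02 m/s); the robot touches nothing.
It fails at once if a chestnut has been spilt on the worktop, outside pan and tub ((height (world z) of chestnut_0 below 0.03 m and (x of chestnut_0 in the frame of pan above 0.117 m or x of chestnut_0 in the frame of pan below -0.117 m or y of chestnut_0 in the frame of pan above 0.057 m or y of chestnut_0 in the frame of pan below -0.057 m) and (x of chestnut_0 in the frame of tub above 0.068 m or x of chestnut_0 in the frame of tub below -0.068 m or y of chestnut_0 in the frame of tub above 0.058 m or y of chestnut_0 in the frame of tub below -0.058 m)) or (height (world z) of chestnut_1 below 0.03 m and (x of chestnut_1 in the frame of pan above 0.117 m or x of chestnut_1 in the frame of pan below -0.117 m or y of chestnut_1 in the frame of pan above 0.057 m or y of chestnut_1 in the frame of pan below -0.057 m) and (x of chestnut_1 in the frame of tub above 0.068 m or x of chestnut_1 in the frame of tub below -0.068 m or y of chestnut_1 in the frame of tub above 0.058 m or y of chestnut_1 in the frame of tub below -0.058 m)) or (height (world z) of chestnut_2 below 0.03 m and (x of chestnut_2 in the frame of pan above 0.117 m or x of chestnut_2 in the frame of pan below -0.117 m or y of chestnut_2 in the frame of pan above 0.057 m or y of chestnut_2 in the frame of pan below -0.057 m) and (x of chestnut_2 in the frame of tub above 0.068 m or x of chestnut_2 in the frame of tub below -0.068 m or y of chestnut_2 in the frame of tub above 0.058 m or y of chestnut_2 in the frame of tub below -0.058 m)) or (height (world z) of chestnut_3 below 0.03 m and (x of chestnut_3 in the frame of pan above 0.117 m or x of chestnut_3 in the frame of pan below -0.117 m or y of chestnut_3 in the frame of pan above 0.057 m or y of chestnut_3 in the frame of pan below -0.057 m) and (x of chestnut_3 in the frame of tub above 0.068 m or x of chestnut_3 in the frame of tub below -0.068 m or y of chestnut_3 in the frame of tub above 0.058 m or y of chestnut_3 in the frame of tub below -0.058 m)) or (height (world z) of chestnut_4 below 0.03 m and (x of chestnut_4 in the frame of pan above 0.117 m or x of chestnut_4 in the frame of pan below -0.117 m or y of chestnut_4 in the frame of pan above 0.057 m or y of chestnut_4 in the frame of pan below -0.057 m) and (x of chestnut_4 in the frame of tub above 0.068 m or x of chestnut_4 in the frame of tub below -0.068 m or y of chestnut_4 in the frame of tub above 0.058 m or y of chestnut_4 in the frame of tub below -0.058 m))).
It fails at once if the gripper's fingers touch a chestnut (contact force between the fingers and chestnut_0 above 0.3 N or contact force between the fingers and chestnut_1 above 0.3 N or contact force between the fingers and chestnut_2 above 0.3 N or contact force between the fingers and chestnut_3 above 0.3 N or contact force between the fingers and chestnut_4 above 0.3 N).
It fails at once if a dough ball is pushed from its place by more than 20 mm (distance of any of dough_a, dough_b, dough_c from where it was at the start of the episode above 0.02 m).
It also fails if it takes over 70 s, if anything falls off the work surface, if the arm or the gripper's body presses on something with over 40 N, if the wrist force passes 120 N, or if a joint passes its speed limit or range.

## Robot

A 6-joint arm with a two-finger parallel gripper is mounted at the origin on the work surface; the furniture and walls round the work are solid. World frame = base frame: x ahead of the robot, y to its left, z up, the work surface at z = 0. Lengths are in m, angles in rad, forces in N, time in s.
With the tool pointing down it reaches from about 0.25 to 0.725 m from the base axis. Payload 4 kg.
Tool frame: the origin (TCP) lies between the finger pads; the fingertips stand 8 mm ahead of it and the grasp point (between the pads) lies 11 mm behind it (bot.tip_reach is the distance from the TCP to the fingertips, in m); z points along the fingers, y is the line along which they close (so a half turn about z gives the same grasp; the last joint's range is limited). The gripper opens to 85 mm and grips with 20 to 120 N. Pads are 22 mm wide; open, the fingers measure 114 mm over their backs; the gripper's body (76 mm by 85 mm) begins 54 mm behind the grasp point. The pads swing forward as they close: fully open they stand 13 mm farther back than shut.
Start: joints at [0, 0.241, 0.005, 1.335, 0, 1.571], TCP at [0.5, -0, 0.239] pointing down, gripper open.
Joint ranges: [-2.72, 2.72], [-1.05, 1.87], [-1.09, 1.28], [-1.99, 2.15], [-1.42, 1.44], [-3.14, 3.14]. Speed limits (rad/s): [2.79, 2.79, 3.14, 3.14, 3.14, 3.14].

## Interface

Orientations are given as a unit quaternion [x, y, z, w].
In Python, from workcell import bot gives the robot as it stands.
- The arm moves only by the tool move_arm, never from a script. Its argument "deltas" is a list of rows, each a list of 7 numbers: the opening, from 0 (shut) to 1 (fully open), then the shift along the tool's x, y, z in mm, then the turn, a rotation vector about the tool's x, y, z in degrees. In form: [[gripper, tx, ty, tz, ax, ay, az], ...]. A call has 1 to 10 rows; each row shifts and turns the commanded pose from where the row before left it, along the tool's axes as they then stand; what a row does not reach is not made up. A row lasts 1/12 s, in which the tool goes at most 41.7 mm and 7.16 degrees, less where a joint would pass 70% of its speed; a pose out of reach is approached as far as the arm can. A call is refused whole if a number of a shift passes 41.7 or a number of a turn 7.16, either way. A call with a gripper value outside its range is refused whole. The fingers move at their own pace and stop on an object; the grip force is fixed at half the most. Time passes only in rows, so rows that do not move let the fingers close. It gives the time, the measured TCP pose, the force, the opening and the grip force at its end, in the units of the state.
- bot.get_obs(): the state, without advancing time (a new reading comes with each control period).
- bot.camera(name): name is "scene" or "side" or "wrist"; returns the picture (384x512x3 uint8, blue, green, red); there is no depth.
- bot.calibration(name): a dict with "K" (3x3 intrinsics, pixels), "dist_coeffs" ([k1, k2, p1, p2, k3] as OpenCV has them; the pictures are not rectified), "position" and "orientation" of the camera in the world. Camera axes: x right, y down, z forward; pixel columns grow to the right and rows downward; lengths in m; the calibration is good to about 2 mm. A picture is of the moment at which its call begins: read the wrist's pose just before it. calibration takes no time and is no camera call; for the wrist camera it gives the pose at the moment of the call.
- bot.job_done(): hands the job in; it is judged then, once.
Trained networks look in the newest picture that a camera, given by its name, has taken for a name from the list of things; names that differ only in an ending like _2 or _b are one class to them, and where a whole thing is asked for, a point or a joint stands for the part that bears it (a point fixed in the world has none). Each returns a list of dicts, best first, with "conf" (0 to 1); they miss things now and then, are a little off and sometimes report something else, mostly with a low value. They report only what shows in the picture. A call takes as long as a camera call. They do not tell look-alikes from the thing itself.
- bot.outline_of(query, camera): "pixels" (384x512 bool, what is visible of it) and "rect" ([left, top, width, height] in pixels, round what is visible of it).
The state is a dict: "clock": time; "joint_pos": joint angles; "joint_vel": joint speeds; "tau": joint torques, N m; "eef_pos": TCP position; "tool_rot": TCP orientation; "ft_force": force on the tool from outside, world axes, zero at the start; "ft_torque": the same for the moment, N m; "grip_width": finger opening in m; "grasp_force": force on a finger pad.
Only numpy, scipy, OpenCV 4.12 (cv2) and the standard library are available. Lean on these libraries where they do the work, as an engineer would, in place of code of your own. Each camera call takes 0.05 s, during which the arm holds its last target. There are 200 camera calls.

## Working session

There is one attempt and no reset: what is moved stays moved. The work goes in short steps, Python scripts to look and compute and a tool call to move; the robot and the scene stay as the last step left them, time stands still between calls to the robot, and variables do not carry over. Pictures are saved under pics/ and viewed, at most 11 in all, crops included, and the job is handed in when it is done.

Besides the shell and the picture viewer there is one more tool, called as name([rows], argument=value, ...), one row to a line, values as JSON. move_arm: Moves the arm, as the interface text tells. Its arguments: {"type":"object","properties":{"deltas":{"type":"array","items":{"type":"array","items":{"type":"number"}}}},"required":["deltas"]}

```bash
mkdir -p pics; ls; cat > h.py <<'E'
import numpy as np, cv2
from scipy.spatial.transform import Rotation as R
from workcell import bot
def ray(c,px):
    K=np.array(c["K"]);u=cv2.undistortPoints(np.array(px,float).reshape(-1,1,2),K,np.array(c["dist_coeffs"])).reshape(-1,2)
    d=np.c_[u,np.ones(len(u))]@R.from_quat(c["orientation"]).as_matrix().T
    return np.array(c["position"]),d
def onz(c,px,z):
    o,d=ray(c,px); return o+d*((z-o[2])/d[:,2])[:,None]
def proj(c,P):
    r=R.from_quat(c["orientation"]).inv(); p=r.apply(np.atleast_2d(P)-np.array(c["position"]))
    return cv2.projectPoints(p,np.zeros(3),np.zeros(3),np.array(c["K"]),np.array(c["dist_coeffs"]))[0].reshape(-1,2)
E
python3 - <<'E'
from h import *
ims=[]
for n in["scene","side","wrist"]:
    im=bot.camera(n); cv2.imwrite(f"pics/{n}0.png",im); ims.append(im)
    c=bot.calibration(n); print(n,np.round(c["position"],3),np.round(R.from_quat(c["orientation"]).as_matrix()[:,2],2),c["K"][0][0])
    for q in["pan","scoop","chestnut_0","tub","lid","flour_box","dough_a","scoop_grip","lid_bar"]:
        for o in bot.outline_of(q,n): print(q,round(o["conf"],2),np.round(o["rect"]).astype(int))
s=bot.get_obs();print(s["clock"],s["tool_rot"])
E
```

```text
pics
scene [-0.198 -0.498  0.686] [ 0.65  0.46 -0.6 ] 364.98551721314965
pan 0.84 [268 215  96  73]
scoop 0.96 [251 198  78  59]
chestnut_0 0.64 [348 254   9  10]
chestnut_0 0.62 [331 260  13   6]
chestnut_0 0.62 [340 267   6   6]
chestnut_0 0.61 [328 239  12  10]
chestnut_0 0.36 [329 190  52  41]
tub 0.9 [240 259  84  84]
tub 0.69 [279 160  52  48]
lid 0.84 [329 189  54  40]
dough_a 0.79 [192 179  15  11]
dough_a 0.62 [206 188  23  15]
scoop_grip 0.84 [255 195  70  67]
lid_bar 0.78 [328 189  55  38]
side [0.371 0.721 0.687] [ 0.07 -0.79 -0.61] 382.2782480676637
scoop 0.68 [279 158   9   6]
scoop 0.55 [248 147  43  54]
chestnut_0 0.72 [228 268  34  27]
chestnut_0 0.69 [254 171  34  28]
chestnut_0 0.51 [276 164   9   8]
chestnut_0 0.46 [260 162   6  10]
chestnut_0 0.45 [270 157   9  11]
chestnut_0 0.43 [278 158   9   5]
tub 0.96 [171 172  49  14]
tub 0.62 [310 152  52  36]
lid 0.58 [186 154  46  26]
flour_box 0.5 [268 162   7   6]
dough_a 0.95 [231 306  34  32]
dough_a 0.88 [236 242  30  23]
dough_a 0.71 [260 155  11   7]
dough_a 0.67 [229 268  34  32]
scoop_grip 0.88 [256 177  26  20]
lid_bar 0.82 [185 156  45  25]
wrist [0.5   0.067 0.374] [-0.   -0.26 -0.96] 295.8772919500535
pan 0.66 [154 270  87  60]
scoop 0.58 [168 243  59  93]
tub 0.93 [ 56 348  50  35]
tub 0.84 [299 211 125 110]
tub 0.67 [294 318  53  19]
lid 0.81 [297 319  50  18]
dough_a 0.89 [177  76  60  53]
dough_a 0.6 [178   1  63  52]
dough_a 0.34 [165 241  68  95]
scoop_grip 0.96 [164 241  66  93]
lid_bar 0.88 [298 316  46  19]
1.5 [ 7.07114939e-01  7.07098623e-01 -1.25283854e-05 -1.87674050e-05]
```

```bash
python3 - <<'E'
import cv2,numpy as np
a,b,c=[cv2.imread(f"pics/{n}0.png") for n in["scene","side","wrist"]]
A=cv2.resize(a[150:350,190:400],None,fx=2.8,fy=2.8,interpolation=cv2.INTER_CUBIC); cv2.imwrite("pics/s1.png",A)
cv2.imwrite("pics/sw.png",np.hstack([cv2.resize(b,(400,300)),cv2.resize(c,(400,300))]))
E
```

```text
(no output)
```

View pics/s1.png

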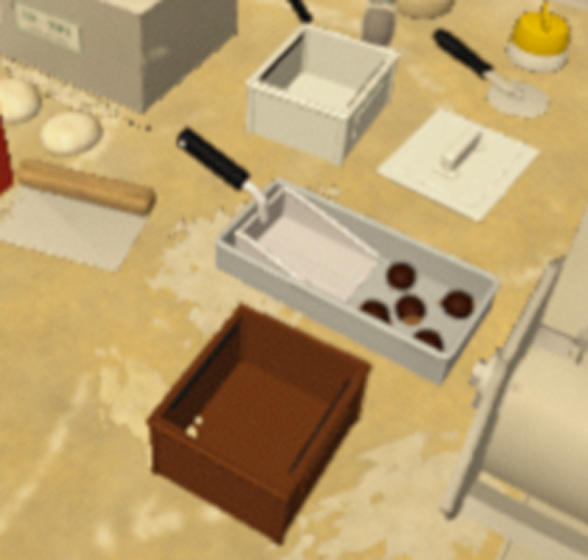

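View pics/sw.png

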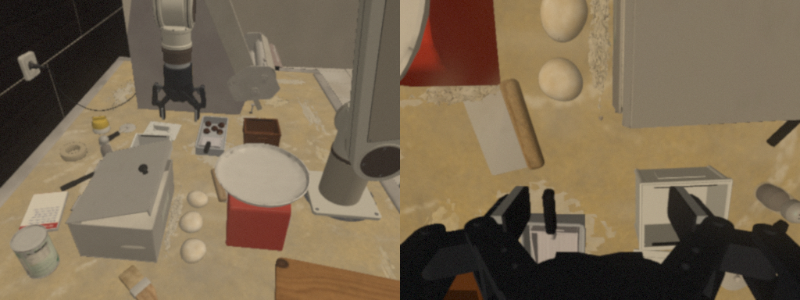

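The pictures show these candidates:
- **Tub:** the white tub is at scene (305,184). The brown look-alike at (283,300) is rejected.
- **Lid:** white with a bar, at (354,208).
- **Pan:** at (318,250). It holds the scoop, whose black grip is at (266,207). The spatula handles at (297,152) and (355,168) are not the scoop.
- **Chestnuts:** all five are at the pan's far end, around (340,260).

Next I'll fit the poses.

```bash
cat >> h.py <<'E'
from scipy.optimize import minimize
def box(sx,sy,z0,z1): return np.array([[a*sx/2,b*sy/2,z] for a in(-1,1) for b in(-1,1) for z in(z0,z1)])
M={"pan":np.r_[box(232,112,32,38),box(226,106,0,30)]/1e3,"tub":np.r_[box(136,116,56,66),box(130,110,0,60)]/1e3,
   "lid":np.r_[box(136,116,12,16),box(112,92,0,1),box(66,14,16,42)]/1e3}
def hull(c,P,shape=(384,512)):
    m=np.zeros(shape,np.uint8); h=cv2.convexHull(proj(c,P).astype(np.float32)); cv2.fillConvexPoly(m,np.round(h*16).astype(np.int32),1,shift=4); return m>0
def fit(name,views,x0):
    # views: list of (calib, mask). symmetric difference of hull and convex mask
    hv=[]
    for c,m in views:
        k=cv2.convexHull(np.argwhere(m)[:,::-1].astype(np.float32)); z=np.zeros(m.shape,np.uint8); cv2.fillConvexPoly(z,k.astype(np.int32),1); hv.append((c,z>0))
    def f(p):
        P=M[name]@R.from_euler('z',p[2]).as_matrix().T+[p[0],p[1],0]
        return sum((hull(c,P)^m).sum()/m.sum() for c,m in hv)
    best=None
    for y in([x0[2]] if len(x0)>2 else np.arange(-1.5,1.6,.25)):
        r=minimize(f,[x0[0],x0[1],y],method="Nelder-Mead",options=dict(initial_simplex=np.array([[x0[0],x0[1],y],[x0[0]+.02,x0[1],y],[x0[0],x0[1]+.02,y],[x0[0],x0[1],y+.15]]),xatol=1e-5,fatol=1e-4))
        if best is None or r.fun<best.fun: best=r
    return np.round(best.x,4),round(best.fun,3)
E
python3 - <<'E'
from h import *
n="scene";bot.camera(n);c=bot.calibration(n)
for q,i in[("pan",0),("tub",1),("lid",0)]:
    l=bot.outline_of(q,n)
    if q=="tub": l=sorted(l,key=lambda o:o["rect"][1]); o=l[0]
    else:o=l[0]
    m=o["pixels"]
    if q=="pan":
        for e in bot.outline_of("scoop",n)[:0]: m=m|e["pixels"]
    r=o["rect"]; p0=onz(c,[[r[0]+r[2]/2,r[1]+r[3]/2]],.02)[0]
    print(q,p0,fit(q,[(c,m)],p0[:2]))
px=[[318,251],[266,207]];print(onz(c,[[268,209]],.07))
n="wrist";bot.camera(n);c=bot.calibration(n)
for o in bot.outline_of("dough_a",n): r=o["rect"];print("dough",onz(c,[[r[0]+r[2]/2,r[1]+r[3]/2]],.013))
for o in bot.outline_of("tub",n)[:2]: r=o["rect"];print("tub",onz(c,[[r[0]+r[2]/2,r[1]+r[3]/2]],.05))
E
```

```text
pan [ 0.40885135 -0.27808104  0.02      ] (array([ 0.4179, -0.2675, -1.6097]), np.float64(0.032))
tub [ 0.64033131 -0.11940755  0.02      ] (array([ 0.6302, -0.1219,  0.0503]), np.float64(0.013))
lid [ 0.6189903  -0.28951185  0.02      ] (array([ 0.6265, -0.2838, -0.1343]), np.float64(0.027))
[[ 0.42518939 -0.1194358   0.07      ]]
dough [[0.44281266 0.0777008  0.013     ]]
dough [[0.45035569 0.1586562  0.013     ]]
tub [[ 0.25552381 -0.2693934   0.05      ]]
tub [[ 0.62929561 -0.11642461  0.05      ]]
```

move_arm([
  [1, -28, -10, -11, 0, 0, 0],
  [1, -28, -10, -11, 0, 0, 0],
  [1, -28, -10, -11, 0, 0, 0],
  [1, -28, -10, -11, 0, 0, 0],
  [1, -28, -10, -11, 0, 0, 0],
  [1, -28, -10, -11, 0, 0, 0],
  [1, -28, -10, -11, 0, 0, 0],
  [1, -24, -10, -13, 0, 0, 0],
  [1, 0, 0, 0, 0, 0, 0],
  [1, 0, 0, 0, 0, 0, 0],
])

```text
clock: 2.73
eef_pos: [0.4199, -0.2212, 0.3299]
tool_rot: [0.708, 0.706, 0.0, 0.001]
ft_force: [0.3, 0.4, 0.3]
grip_width: 0.0853
grasp_force: 0.0
```

```bash
python3 - <<'E'
from h import *
s=bot.get_obs();print(np.round(s["joint_pos"],2))
n="wrist";c=bot.calibration(n);im=bot.camera(n);cv2.imwrite("pics/w1.png",im);np.save("w1c.npy",c,allow_pickle=True)
for q,i in[("pan",0),("tub",1),("lid",0)]:
    for o in bot.outline_of(q,n):
        r=o["rect"]; p0=onz(c,[[r[0]+r[2]/2,r[1]+r[3]/2]],.02)[0]; print(q,r,p0)
        touch=r[0]<3 or r[1]<3 or r[0]+r[2]>509 or r[1]+r[3]>381
        if not touch: print(fit(q,[(c,o["pixels"])],p0[:2]))
for q in["scoop","scoop_grip"]:
    for o in bot.outline_of(q,n)[:1]:
        r=o["rect"]; ys,xs=np.nonzero(o["pixels"]);print(q,r,onz(c,[[r[0],r[1]],[r[0]+r[2],r[1]],[xs.mean(),ys.mean()]],.08))
for o in bot.outline_of("chestnut_0",n):
    r=o["rect"];print("ch",o["conf"],r,onz(c,[[r[0]+r[2]/2,r[1]+r[3]/2]],.013)[0])
cv2.imwrite("pics/w1b.png",cv2.resize(im,(768,576)))
E
```

```text
[-0.49  0.17  0.15  1.55  0.    1.09]
pan [216.5, 107.5, 81.2, 151.8] [ 0.42459849 -0.26031984  0.02      ]
(array([ 0.4183, -0.2661,  1.5332]), np.float64(0.023))
tub [350.9, 35.1, 120.9, 96.2] [ 0.64677727 -0.11280099  0.02      ]
(array([ 0.63  , -0.1195,  0.0489]), np.float64(0.017))
tub [67.8, 157.2, 113.4, 84.7] [ 0.21541733 -0.28554741  0.02      ]
(array([ 0.23  , -0.2795,  0.0256]), np.float64(0.012))
tub [226.3, 40.6, 60.6, 148.1] [ 0.4240027  -0.15746784  0.02      ]
(array([ 0.4273, -0.1831,  0.9439]), np.float64(0.674))
scoop [227.9, 42.8, 59.8, 147.1] [[ 0.38935917 -0.07320301  0.08      ]
 [ 0.46080015 -0.07339394  0.08      ]
 [ 0.42313222 -0.18472522  0.08      ]]
scoop_grip [228.4, 39.6, 61.4, 146.1] [[ 0.39003648 -0.06965704  0.08      ]
 [ 0.46323385 -0.0698369   0.08      ]
 [ 0.42307228 -0.18456447  0.08      ]]
ch 0.75 [260.9, 230.5, 15.5, 16.8] [ 0.4436475  -0.35626973  0.013     ]
ch 0.65 [261.7, 200.8, 19.4, 16.6] [ 0.44756937 -0.30445332  0.013     ]
ch 0.6 [243.2, 210.8, 20.9, 18.1] [ 0.41900635 -0.32267495  0.013     ]
ch 0.56 [228.8, 196.8, 17.8, 17.7] [ 0.39360113 -0.29842584  0.013     ]
ch 0.54 [227.1, 227.0, 16.0, 16.1] [ 0.38836527 -0.34916799  0.013     ]
```

View pics/w1b.png

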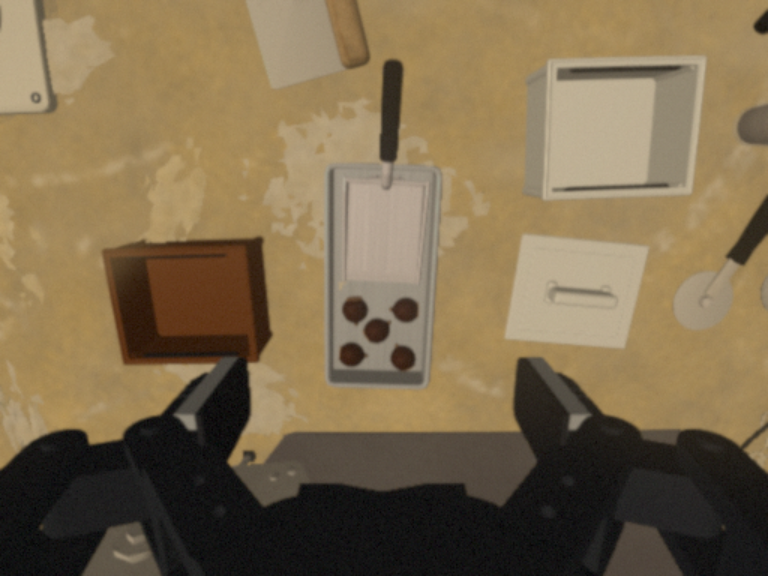

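The white tub, the lid with its bar, the pan, the scoop and all five chestnuts are clearly visible: tub at (615,125), lid at (580,290), pan at (383,275). Next: scoop pose, lid fit and box edge.

```bash
cat >> h.py <<'E'
a=np.deg2rad(16)
g=[]
for x,z in((-66,58),(-143,80)):
    for y in(-8,8):
        for s in(-10,10): g.append([x+s*np.sin(a),y,z+s*np.cos(a)])
M["scoop"]=(np.r_[box(2,80,0,36)+[-47,0,0],np.array([[58,40,0],[58,-40,0],[58,40,9],[58,-40,9]]),g]+[0,0,3])/1e3
E
python3 - <<'E'
from h import *
c=np.load("w1c.npy",allow_pickle=True).item();n="wrist";bot.camera(n)
o=bot.outline_of("scoop",n)[0];m=o["pixels"]
x,f=fit("scoop",[(c,m)],[.42,-.22,-1.6]);print(x,f)
h=R.from_euler('z',x[2]).apply([-.088,0,0]);print("grip",x[:2]+h[:2])
o=bot.outline_of("lid",n); 
for k in o[:2]:
    r=k["rect"];p=onz(c,[[r[0]+r[2]/2,r[1]+r[3]/2]],.015)[0];print("lid",k["conf"],r,fit("lid",[(c,k["pixels"])],[p[0],p[1],-.1]))
# pixel-based: handle centre line & lip (viewed px /1.5)
print(onz(c,np.array([[392,62],[388,155]])/1.5,.08)); print(onz(c,np.array([[345,282],[422,284],[325,385],[430,385],[328,165],[441,165]])/1.5,.01))
c0=dict(c);c0["position"]=np.array([.5,.067,.374]);print("box",onz(c0,[[284,158],[282,5]],.13),onz(c0,[[284,158]],.0))
E
```

```text
[ 0.4235 -0.2153 -1.6124] 0.047
grip [ 0.42716007 -0.12737615]
lid 0.57 [332.9, 158.6, 103.6, 77.7] (array([ 0.6277, -0.286 , -0.0964]), np.float64(0.012))
lid 0.43 [244.3, 214.5, 19.1, 15.0] (array([ 0.4303, -0.3738, -0.0042]), np.float64(24.495))
[[ 0.4292859  -0.07175597  0.08      ]
 [ 0.42608305 -0.14332874  0.08      ]]
[[ 0.38176722 -0.27001766  0.01      ]
 [ 0.46313367 -0.27252166  0.01      ]
 [ 0.35604708 -0.38995436  0.01      ]
 [ 0.47467401 -0.39045471  0.01      ]
 [ 0.36783812 -0.15055682  0.01      ]
 [ 0.4796102  -0.1509313   0.01      ]]
box [[0.52478482 0.03038716 0.13      ]
 [0.52108579 0.14461278 0.13      ]] [[0.53798984 0.01088032 0.        ]]
```

move_arm([
  [1, 14, 1, 26, 0, 0, 0],
  [1, 14, 1, 30, 0, 0, 0],
  [1, 14, 1, 30, 0, 0, 0],
  [1, 13, 1, 30, 0, 0, 0],
  [1, 13, 1, 30, 0, 0, 0],
  [1, 13, 1, 30, 0, 0, 0],
  [1, 13, 1, 30, 0, 0, 0],
  [1, 0, 0, 28, 0, 0, 2.2],
  [1, 0, 0, 24, 0, 0, 0],
  [1, 0, 0, 15.5, 0, 0, 0],
])

```text
clock: 4.07
eef_pos: [0.4255, -0.125, 0.0534]
tool_rot: [0.72, 0.694, -0.001, -0.001]
ft_force: [-0.2, 0.3, -0.4]
grip_width: 0.0853
grasp_force: 0.0
```

move_arm([
  [1, 0, 0, 0, 0, 0, 0],
  [0, 0, 0, 0, 0, 0, 0],
  [0, 0, 0, 0, 0, 0, 0],
  [0, 0, 0, 0, 0, 0, 0],
  [0, 0, 0, 0, 0, 0, 0],
  [0, 0, 0, 0, 0, 0, 0],
  [0, 0, 0, 0, 0, 0, 0],
])

```text
clock: 4.65
eef_pos: [0.4276, -0.1263, 0.0566]
tool_rot: [0.721, 0.693, 0.0, 0.001]
ft_force: [-0.2, -0.6, 5.4]
grip_width: 0.0151
grasp_force: 60.1
```

```bash
python3 - <<'E'
from h import *
s=bot.get_obs();print(s["eef_pos"],R.from_quat(s["tool_rot"]).as_matrix().round(3))
ims=[bot.camera(n) for n in("scene","wrist")]
cv2.imwrite("pics/g1.png",np.hstack([cv2.resize(ims[0][170:310,220:400],(466,363)),cv2.resize(ims[1],(330,363))]))
E
```

```text
[ 0.42757191 -0.12628754  0.0566495 ] [[ 0.039  0.999  0.002]
 [ 0.999 -0.039 -0.001]
 [-0.001  0.002 -1.   ]]
```

View pics/g1.png

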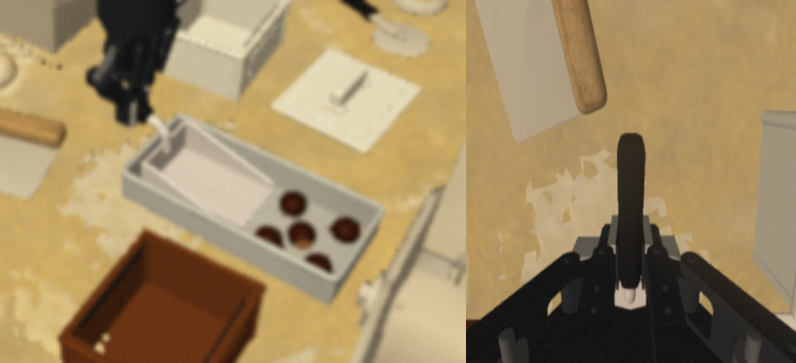

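move_arm([
  [0, -7, 0, 0, 0, 0, 0],
  [0, -7, 0, 0, 0, 0, 0],
  [0, -7, 0, 0, 0, 0, 0],
  [0, -7, 0, 0, 0, 0, 0],
  [0, -7, 0, 0, 0, 0, 0],
  [0, -6, 0, 0, 0, 0, 0],
  [0, -6, 0, 0, 0, 0, 0],
  [0, -6, 0, 0, 0, 0, 0],
  [0, -6, 0, 0, 0, 0, 0],
  [0, -6, 0, 0, 0, 0, 0],
])

```text
clock: 5.58
eef_pos: [0.4253, -0.1909, 0.0568]
tool_rot: [0.72, 0.694, 0.001, 0.0]
ft_force: [0.1, 2.7, 6.9]
grip_width: 0.0152
grasp_force: 60.4
```

```bash
python3 - <<'E'
from h import *
im=bot.camera("scene");c=bot.calibration("scene")
for o in bot.outline_of("chestnut_0","scene"):
    r=o["rect"];print("ch",o["conf"],r,onz(c,[[r[0]+r[2]/2,r[1]+r[3]/2]],.013)[0].round(3))
cv2.imwrite("pics/g2.png",cv2.resize(im[190:310,230:400],(765,540),interpolation=cv2.INTER_CUBIC))
E
```

```text
ch 0.65 [273.6, 205.9, 68.0, 58.0] [ 0.453 -0.226  0.013]
ch 0.58 [337.0, 257.7, 13.6, 8.0] [ 0.42  -0.342  0.013]
ch 0.42 [342.0, 243.1, 11.9, 11.2] [ 0.466 -0.334  0.013]
```

View pics/g2.png

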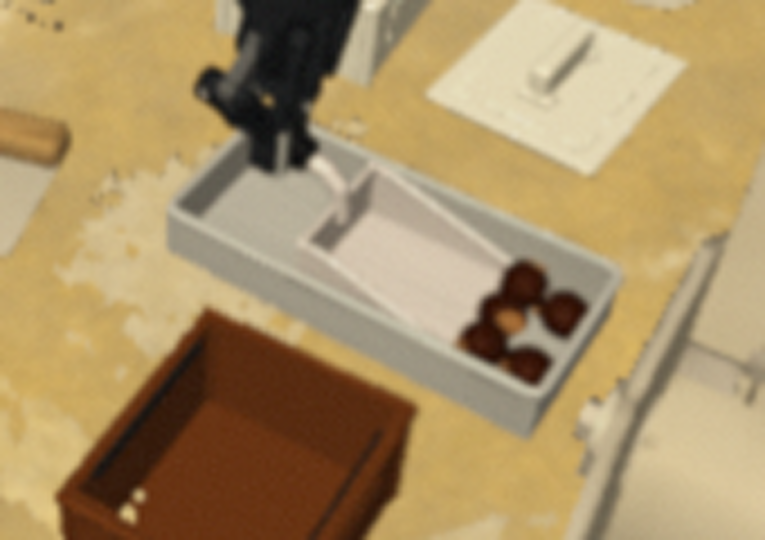

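move_arm([
  [0, -3, 1.5, 0, 0, 0, 0],
  [0, -4, 1.5, 0, 0, 0, 0],
  [0, -4, 0, 0, 0, 0, 0],
  [0, -4, 0, 0, 0, 0, 0],
  [0, -4, 0, 0, 0, 0, 0],
  [0, -4, 0, 0, 0, 0, 0],
  [0, -4, 0, 0, 0, 0, 0],
  [0, -4, 0, 0, 0, 0, 0],
  [0, -3, 0, 0, 0, 0, 0],
  [0, 0, 0, 0, 0, 0, 0],
])

```text
clock: 6.52
eef_pos: [0.427, -0.2255, 0.0567]
tool_rot: [0.721, 0.693, 0.001, 0.001]
ft_force: [1.0, 1.2, 7.5]
grip_width: 0.0147
grasp_force: 60.3
```

```bash
python3 - <<'E'
from h import *
im=bot.camera("scene")
cv2.imwrite("pics/g3.png",cv2.resize(im[190:310,230:400],(765,540),interpolation=cv2.INTER_CUBIC))
E
```

```text
(no output)
```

View pics/g3.png

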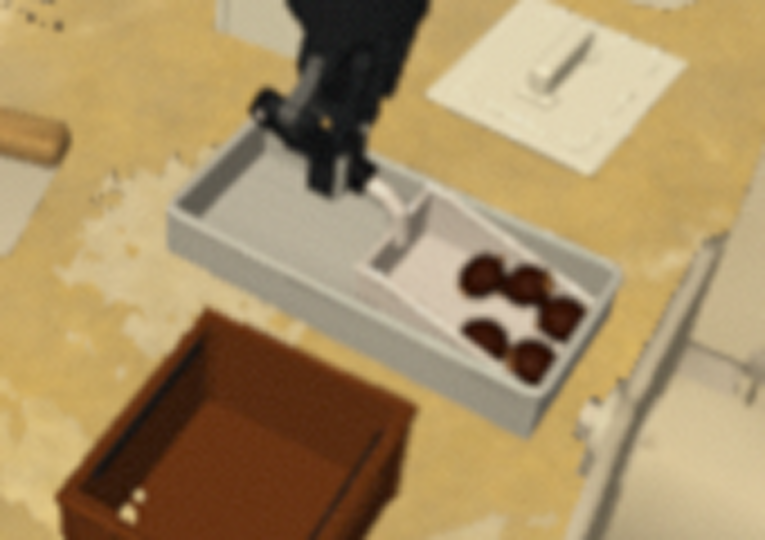

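All five are in the scoop, between pixels (480,275) and (560,318), with about 4 mm left to the end wall. I'll close that gap, then tilt the nose up and lift.

move_arm([
  [0, -2, 0, 0, 0, 0, 0],
  [0, -2, 0, 0, 0, 0, 0],
  [0, -2, 0, 0, 0, 0, 0],
  [0, 0, 0, 0, 0, 0, 0],
])

```text
clock: 6.9
eef_pos: [0.4267, -0.2305, 0.0568]
tool_rot: [0.72, 0.694, 0.001, 0.0]
ft_force: [-0.7, 3.4, 8.2]
grip_width: 0.0148
grasp_force: 60.6
```

move_arm([
  [0, 2.5, 0, 0, 0, -2, 0],
  [0, 3, 0, 0, 0, -3, 0],
  [0, 3, 0, -1, 0, -3.5, 0],
  [0, 3, 0, -1, 0, -3.5, 0],
  [0, 2, 0, -3, 0, -3, 0],
  [0, -1, 0, -8, 0, 0, 0],
  [0, -3, 0, -12, 0, 0, 0],
  [0, -4, 0, -15, 0, 0, 0],
  [0, -4, 0, -15, 0, 0, 0],
  [0, -3, 0, -10, 0, 0, 0],
])

```text
clock: 7.73
eef_pos: [0.4269, -0.2159, 0.1228]
tool_rot: [0.714, 0.687, -0.093, 0.09]
ft_force: [-0.1, -0.1, -1.7]
grip_width: 0.015
grasp_force: 59.1
```

```bash
python3 - <<'E'
from h import *
im=bot.camera("scene");im2=bot.camera("side");s=bot.get_obs();print(R.from_quat(s["tool_rot"]).as_matrix().round(3))
cv2.imwrite("pics/g4.png",np.hstack([cv2.resize(im[170:310,230:400],(500,412),interpolation=cv2.INTER_CUBIC),cv2.resize(im2[120:220,220:320],(300,412),interpolation=cv2.INTER_CUBIC)]))
E
```

```text
[[ 0.039  0.999 -0.006]
 [ 0.965 -0.039 -0.259]
 [-0.259  0.004 -0.966]]
```

View pics/g4.png

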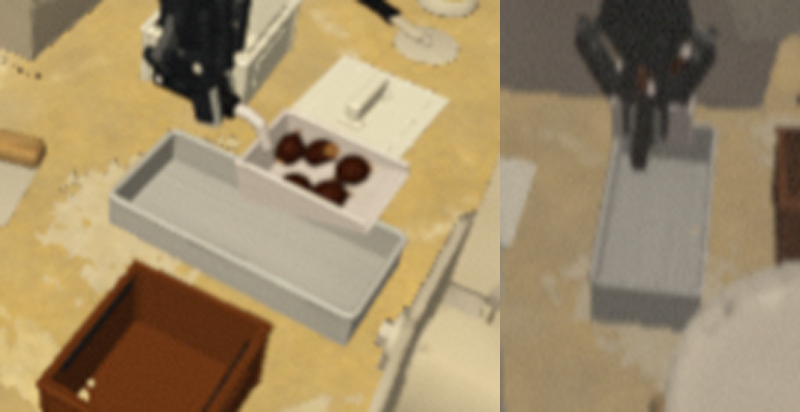

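All five chestnuts are aboard the tilted scoop, around (320,160), and the pan is empty. Now the turn towards the tub.

```bash
cat >> h.py <<'E'
def pose_scoop(nose,yaw,phi,roll=0):
    "TCP pos/rot for scoop nose position, yaw deg, phi nose-up deg"
    S=R.from_euler('z',yaw,degrees=True)*R.from_euler('y',-phi,degrees=True)
    T=S*R.from_matrix(np.array([[-1,0,0],[0,1,0],[0,0,-1.]]).T)
    return np.array(nose)+S.apply([-.147,0,.0536]),T
def rows(p0,r0,wps,g):
    "wps: list of (pos,rot,n): straight/slerp rows"
    out=[]
    for p,r,n in wps:
        rv=(r*r0.inv()).as_rotvec()
        ps=[p0+(p-p0)*k/n for k in range(n+1)]; rs=[R.from_rotvec(rv*k/n)*r0 for k in range(n+1)]
        for k in range(n):
            t=rs[k].inv().apply(ps[k+1]-ps[k])*1e3; w=np.rad2deg((rs[k].inv()*rs[k+1]).as_rotvec()); out.append([g]+[round(float(x),1)+0. for x in(*t,*w)])
        p0,r0=p,r
    for i in range(0,len(out),10): print(out[i:i+10])
def cur():
    s=bot.get_obs(); return np.array(s["eef_pos"]),R.from_quat(s["tool_rot"])
TUB=np.array([.630,-.1205]);TY=.05;U=np.array([np.cos(TY),np.sin(TY)])
def tubp(a,z): return np.r_[TUB+U*a,z]
E
python3 - <<'E'
from h import *
p,r=cur(); t=pose_scoop(tubp(-.015,.13),2.8,15); print(t[0])
mid=(p+[0,0,.02],r,2); rows(p,r,[mid,(*t,15)],0)
E
```

```text
[ 0.45934103 -0.1288636   0.14372722]
[[0, -2.6, 0.0, -9.7, 0.0, 0.0, 0.0], [0, -2.6, 0.0, -9.7, 0.0, 0.0, 0.0], [0, 5.7, 1.9, -1.5, -1.6, 0.0, -6.1], [0, 5.5, 2.5, -1.5, -1.6, 0.0, -6.1], [0, 5.2, 3.1, -1.4, -1.6, 0.0, -6.1], [0, 4.8, 3.7, -1.3, -1.6, 0.0, -6.1], [0, 4.4, 4.2, -1.2, -1.6, 0.0, -6.1], [0, 3.9, 4.7, -1.1, -1.6, 0.0, -6.1], [0, 3.4, 5.1, -0.9, -1.6, 0.0, -6.1], [0, 2.8, 5.5, -0.8, -1.6, 0.0, -6.1]]
[[0, 2.2, 5.8, -0.6, -1.6, 0.0, -6.1], [0, 1.6, 6.0, -0.4, -1.6, 0.0, -6.1], [0, 1.0, 6.1, -0.3, -1.6, 0.0, -6.1], [0, 0.3, 6.2, -0.1, -1.6, 0.0, -6.1], [0, -0.4, 6.2, 0.1, -1.6, 0.0, -6.1], [0, -1.0, 6.1, 0.3, -1.6, 0.0, -6.1], [0, -1.7, 6.0, 0.4, -1.6, 0.0, -6.1]]
```

move_arm([
  [0, -2.6, 0, -9.7, 0, 0, 0],
  [0, -2.6, 0, -9.7, 0, 0, 0],
  [0, 5.7, 1.9, -1.5, -1.6, 0, -6.1],
  [0, 5.5, 2.5, -1.5, -1.6, 0, -6.1],
  [0, 5.2, 3.1, -1.4, -1.6, 0, -6.1],
  [0, 4.8, 3.7, -1.3, -1.6, 0, -6.1],
  [0, 4.4, 4.2, -1.2, -1.6, 0, -6.1],
  [0, 3.9, 4.7, -1.1, -1.6, 0, -6.1],
  [0, 3.4, 5.1, -0.9, -1.6, 0, -6.1],
  [0, 2.8, 5.5, -0.8, -1.6, 0, -6.1],
])

```text
clock: 8.67
eef_pos: [0.4423, -0.1685, 0.1404]
tool_rot: [0.351, 0.928, -0.048, 0.119]
ft_force: [0.4, -0.7, -1.1]
grip_width: 0.0152
grasp_force: 59.1
```

move_arm([
  [0, 2.2, 5.8, -0.6, -1.6, 0, -6.1],
  [0, 1.6, 6, -0.4, -1.6, 0, -6.1],
  [0, 1, 6.1, -0.3, -1.6, 0, -6.1],
  [0, 0.3, 6.2, -0.1, -1.6, 0, -6.1],
  [0, -0.4, 6.2, 0.1, -1.6, 0, -6.1],
  [0, -1, 6.1, 0.3, -1.6, 0, -6.1],
  [0, -1.7, 6, 0.4, -1.6, 0, -6.1],
  [0, 0, 0, 0, 0, 0, 0],
  [0, 0, 0, 0, 0, 0, 0],
])

```text
clock: 9.42
eef_pos: [0.4575, -0.1285, 0.1405]
tool_rot: [-0.019, 0.992, 0.0, 0.127]
ft_force: [0.1, 0.6, -1.9]
grip_width: 0.015
grasp_force: 59.1
```

```bash
python3 - <<'E'
from h import *
p,r=cur();print(np.round(bot.get_obs()["joint_pos"],2)); S=r*R.from_matrix(np.array([[-1,0,0],[0,1,0],[0,0,-1.]]));print(S.as_euler('ZYX',degrees=True).round(1))
print("nose now",(p-S.apply([-.147,0,.0536])).round(3),"want",tubp(-.015,.13))
W=[(*pose_scoop(tubp(-.015,.12),2.8,5),2),(*pose_scoop(tubp(-.015,.09),2.8,-12),3),(*pose_scoop(tubp(-.018,.072),2.8,-27),5),(*pose_scoop(tubp(-.02,.06),2.8,-42),4)]
rows(p,r,W,0)
im=bot.camera("scene");cv2.imwrite("pics/g5.png",cv2.resize(im[130:290,220:400],(720,600),interpolation=cv2.INTER_CUBIC))
E
```

```text
[-0.33  0.1  -0.48  0.75  0.09 -0.36]
[  2.3 -14.6  -0.3]
nose now [ 0.613 -0.123  0.126] want [ 0.61501875 -0.12124969  0.13      ]
[[0, -5.7, -0.2, -8.9, -0.2, 4.8, -0.3], [0, -4.9, -0.2, -9.3, -0.2, 4.8, -0.3], [0, -6.5, 0.0, -3.6, 0.0, 5.7, 0.0], [0, -6.1, 0.0, -4.2, 0.0, 5.7, 0.0], [0, -5.7, 0.0, -4.8, 0.0, 5.7, 0.0], [0, -3.9, 0.0, -3.6, 0.0, 3.0, 0.0], [0, -3.7, 0.0, -3.8, 0.0, 3.0, 0.0], [0, -3.5, 0.0, -4.0, 0.0, 3.0, 0.0], [0, -3.3, 0.0, -4.2, 0.0, 3.0, 0.0], [0, -3.1, 0.0, -4.3, 0.0, 3.0, 0.0]]
[[0, -5.6, 0.0, -6.2, 0.0, 3.8, 0.0], [0, -5.2, 0.0, -6.5, 0.0, 3.8, 0.0], [0, -4.8, 0.0, -6.8, 0.0, 3.8, 0.0], [0, -4.3, 0.0, -7.1, 0.0, 3.8, 0.0]]
```

View pics/g5.png

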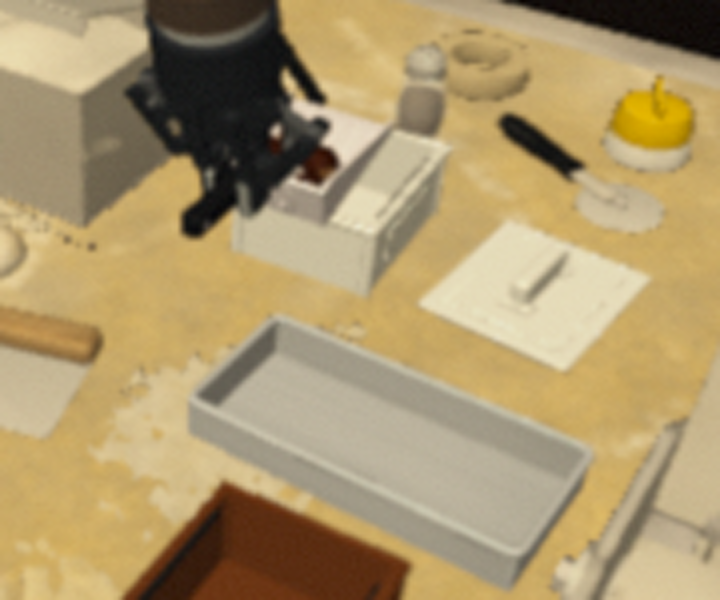

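move_arm([
  [0, -5.7, -0.2, -8.9, -0.2, 4.8, -0.3],
  [0, -4.9, -0.2, -9.3, -0.2, 4.8, -0.3],
  [0, -6.5, 0, -3.6, 0, 5.7, 0],
  [0, -6.1, 0, -4.2, 0, 5.7, 0],
  [0, -5.7, 0, -4.8, 0, 5.7, 0],
  [0, -3.9, 0, -3.6, 0, 3, 0],
  [0, -3.7, 0, -3.8, 0, 3, 0],
  [0, -3.5, 0, -4, 0, 3, 0],
  [0, -3.3, 0, -4.2, 0, 3, 0],
  [0, -3.1, 0, -4.3, 0, 3, 0],
])

```text
clock: 10.3
eef_pos: [0.5067, -0.1261, 0.1871]
tool_rot: [-0.025, 0.972, -0.007, -0.234]
ft_force: [0.3, 0.2, -1.6]
grip_width: 0.015
grasp_force: 59.2
```

move_arm([
  [0, -5.6, 0, -6.2, 0, 3.8, 0],
  [0, -5.2, 0, -6.5, 0, 3.8, 0],
  [0, -4.8, 0, -6.8, 0, 3.8, 0],
  [0, -4.3, 0, -7.1, 0, 3.8, 0],
  [0, 0, 0, 0, 0, 0, 0],
  [0, 0, 0, 0, 0, 0, 0],
  [0, 0, 0, 0, 0, 0, 0],
  [0, 0, 0, 0, 0, 0, 0],
  [0, 0, 0, 0, 0, 0, 0],
])

```text
clock: 11.05
eef_pos: [0.5208, -0.1229, 0.1891]
tool_rot: [-0.025, 0.936, -0.012, -0.35]
ft_force: [-0.5, -0.6, -1.3]
grip_width: 0.0152
grasp_force: 59.2
```

```bash
python3 - <<'E'
from h import *
p,r=cur(); S=r*R.from_matrix(np.array([[-1,0,0],[0,1,0],[0,0,-1.]]));print(S.as_euler('ZYX',degrees=True).round(1),(p-S.apply([-.147,0,.0536])).round(3))
ims=[]
for n in("scene","side"):
    im=bot.camera(n);ims.append(im)
    print(n,[(round(o["conf"],2),np.round(o["rect"])) for o in bot.outline_of("chestnut_0",n)])
cv2.imwrite("pics/g6.png",np.hstack([cv2.resize(ims[0][130:250,250:360],(500,545),interpolation=cv2.INTER_CUBIC),cv2.resize(ims[1][120:220,160:260],(300,545),interpolation=cv2.INTER_CUBIC)]))
E
```

```text
[ 3.  41.  -0.3] [ 0.597 -0.119  0.052]
scene [(0.42, array([278., 134.,  34.,  51.]))]
side []
```

View pics/g6.png

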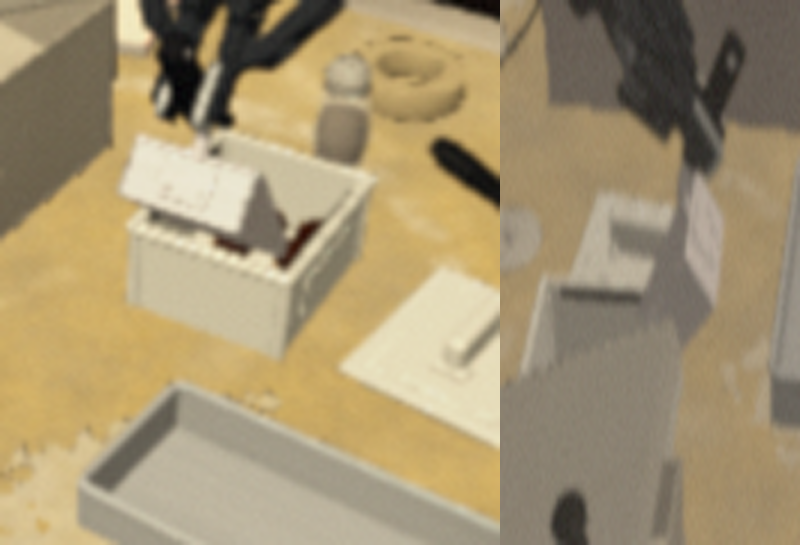

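Chestnuts show in the tub around (240,240) and (305,240). I'll lift out and level the scoop, then check that it is empty.

```bash
python3 - <<'E'
from h import *
p,r=cur()
rows(p,r,[(p+[0,0,.06],r,3),(*pose_scoop(tubp(-.06,.13),2.8,0),7)],0)
E
```

```text
[[0, 13.1, -0.1, -15.1, 0.0, 0.0, 0.0], [0, 13.1, -0.1, -15.1, 0.0, 0.0, 0.0], [0, 13.1, -0.1, -15.1, 0.0, 0.0, 0.0], [0, 4.5, -0.3, 16.2, -0.1, -5.9, 0.0], [0, 6.1, -0.3, 15.6, -0.1, -5.9, 0.0], [0, 7.7, -0.3, 14.9, -0.1, -5.9, 0.0], [0, 9.2, -0.4, 14.0, -0.1, -5.9, 0.0], [0, 10.6, -0.4, 13.0, -0.1, -5.9, 0.0], [0, 11.8, -0.4, 11.9, -0.1, -5.9, 0.0], [0, 13.0, -0.4, 10.6, -0.1, -5.9, 0.0]]
```

move_arm([
  [0, 13.1, -0.1, -15.1, 0, 0, 0],
  [0, 13.1, -0.1, -15.1, 0, 0, 0],
  [0, 13.1, -0.1, -15.1, 0, 0, 0],
  [0, 4.5, -0.3, 16.2, -0.1, -5.9, 0],
  [0, 6.1, -0.3, 15.6, -0.1, -5.9, 0],
  [0, 7.7, -0.3, 14.9, -0.1, -5.9, 0],
  [0, 9.2, -0.4, 14, -0.1, -5.9, 0],
  [0, 10.6, -0.4, 13, -0.1, -5.9, 0],
  [0, 11.8, -0.4, 11.9, -0.1, -5.9, 0],
  [0, 13, -0.4, 10.6, -0.1, -5.9, 0],
])

```text
clock: 12.08
eef_pos: [0.4037, -0.129, 0.1638]
tool_rot: [-0.028, 0.999, 0.001, 0.016]
ft_force: [-0.3, 0.4, -0.9]
grip_width: 0.0149
grasp_force: 59.2
```

```bash
python3 - <<'E'
from h import *
n="scene";im=bot.camera(n)
print([(round(o["conf"],2),np.round(o["rect"])) for o in bot.outline_of("chestnut_0",n)])
cv2.imwrite("pics/g7.png",cv2.resize(im[130:250,230:380],(750,600),interpolation=cv2.INTER_CUBIC))
p,r=cur();print(p)
d=R.from_euler('z',-92.2,degrees=True).apply([1,0,0]); nose=np.array([.418,-.2668,0])+d*.028
a=pose_scoop(nose+[0,0,.09],-92.2,0); b=pose_scoop(nose+[0,0,.004],-92.2,0);print(b[0])
rows(p,r,[(*a,15),(*b,5)],0)
E
```

```text
[(0.4, array([304., 175.,   5.,   8.]))]
[ 0.39033618 -0.12579487  0.15804121]
[ 0.42256815 -0.14788771  0.0576    ]
[[0, -2.1, -1.6, 1.0, 0.1, 0.0, 6.4], [0, -2.2, -1.4, 1.0, 0.1, 0.0, 6.4], [0, -2.4, -1.1, 1.0, 0.1, 0.0, 6.4], [0, -2.5, -0.8, 1.0, 0.1, 0.0, 6.4], [0, -2.5, -0.6, 1.0, 0.1, 0.0, 6.4], [0, -2.6, -0.3, 1.0, 0.1, 0.0, 6.4], [0, -2.6, 0.0, 1.0, 0.1, 0.0, 6.4], [0, -2.6, 0.3, 1.0, 0.1, 0.0, 6.4], [0, -2.5, 0.6, 1.0, 0.1, 0.0, 6.4], [0, -2.5, 0.9, 1.0, 0.1, 0.0, 6.4]]
[[0, -2.3, 1.1, 1.0, 0.1, 0.0, 6.4], [0, -2.2, 1.4, 1.0, 0.1, 0.0, 6.4], [0, -2.0, 1.6, 1.0, 0.1, 0.0, 6.4], [0, -1.8, 1.8, 1.0, 0.1, 0.0, 6.4], [0, -1.6, 2.0, 1.0, 0.1, 0.0, 6.4], [0, 0.0, 0.0, 17.2, 0.0, 0.0, 0.0], [0, 0.0, 0.0, 17.2, 0.0, 0.0, 0.0], [0, 0.0, 0.0, 17.2, 0.0, 0.0, 0.0], [0, 0.0, 0.0, 17.2, 0.0, 0.0, 0.0], [0, 0.0, 0.0, 17.2, 0.0, 0.0, 0.0]]
```

View pics/g7.png

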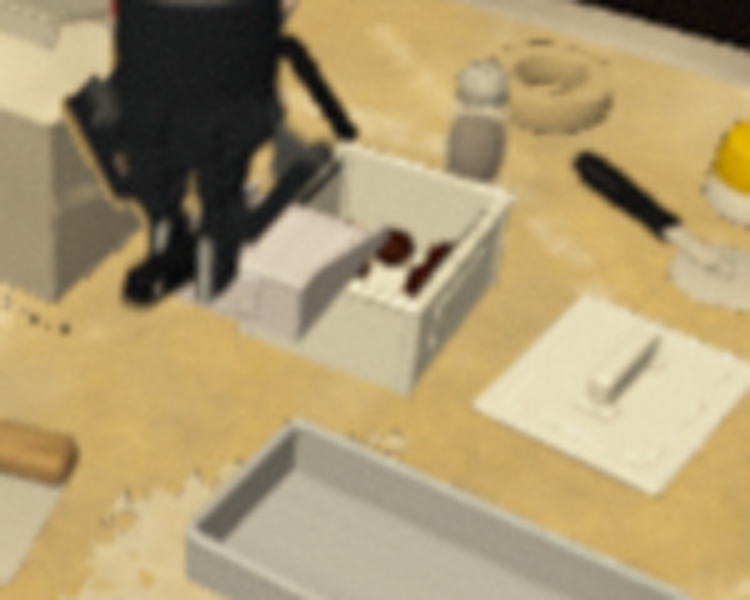

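move_arm([
  [0, -2.1, -1.6, 1, 0.1, 0, 6.4],
  [0, -2.2, -1.4, 1, 0.1, 0, 6.4],
  [0, -2.4, -1.1, 1, 0.1, 0, 6.4],
  [0, -2.5, -0.8, 1, 0.1, 0, 6.4],
  [0, -2.5, -0.6, 1, 0.1, 0, 6.4],
  [0, -2.6, -0.3, 1, 0.1, 0, 6.4],
  [0, -2.6, 0, 1, 0.1, 0, 6.4],
  [0, -2.6, 0.3, 1, 0.1, 0, 6.4],
  [0, -2.5, 0.6, 1, 0.1, 0, 6.4],
  [0, -2.5, 0.9, 1, 0.1, 0, 6.4],
])

```text
clock: 13.02
eef_pos: [0.4264, -0.1441, 0.1542]
tool_rot: [0.508, 0.861, -0.001, 0.009]
ft_force: [0.1, -0.8, -0.6]
grip_width: 0.0152
grasp_force: 59.1
```

move_arm([
  [0, -2.3, 1.1, 1, 0.1, 0, 6.4],
  [0, -2.2, 1.4, 1, 0.1, 0, 6.4],
  [0, -2, 1.6, 1, 0.1, 0, 6.4],
  [0, -1.8, 1.8, 1, 0.1, 0, 6.4],
  [0, -1.6, 2, 1, 0.1, 0, 6.4],
  [0, 0, 0, 0, 0, 0, 0],
  [0, 0, 0, 0, 0, 0, 0],
])

```text
clock: 13.6
eef_pos: [0.4369, -0.1514, 0.1492]
tool_rot: [0.723, 0.691, -0.002, 0.007]
ft_force: [-0.6, -0.2, -0.6]
grip_width: 0.0151
grasp_force: 59.3
```

```bash
python3 - <<'E'
from h import *
p,r=cur();print(p,np.round(bot.get_obs()["joint_pos"],2))
S=r*R.from_matrix(np.array([[-1,0,0],[0,1,0],[0,0,-1.]]));print(S.as_euler('ZYX',degrees=True).round(1))
d=R.from_euler('z',-92.2,degrees=True).apply([1,0,0]); nose=np.array([.418,-.2668,0])+d*.028
b=pose_scoop(nose+[0,0,.003],-92.2,0);print(b[0])
rows(p,r,[(b[0]+[0,0,.03],b[1],4),(*b,4)],0)
n="scene";c=bot.calibration(n);im=bot.camera(n)
# check scoop in hand against model: reproject
o=bot.outline_of("scoop",n)
print([(round(k["conf"],2),np.round(k["rect"])) for k in o])
N=p-S.apply([-.147,0,.0536])  # nose; origin = nose - 58mm
O=N+S.apply([-.058,0,0]); P=S.apply(M["scoop"]-[0,0,.003])+O; q=proj(c,P);print(q.min(0),q.max(0)-q.min(0))
print([(round(o["conf"],2),np.round(o["rect"])) for o in bot.outline_of("chestnut_0",n)])
E
```

```text
[ 0.43694021 -0.15140717  0.1492159 ] [-0.33  0.22 -0.26  1.07 -0.01  1.29]
[-92.6  -0.7   0.4]
[ 0.42256815 -0.14788771  0.0566    ]
[[0, 0.9, -3.7, 15.6, 0.1, 0.2, -0.1], [0, 0.9, -3.7, 15.6, 0.1, 0.2, -0.1], [0, 0.8, -3.7, 15.6, 0.1, 0.2, -0.1], [0, 0.8, -3.7, 15.6, 0.1, 0.2, -0.1], [0, 0.0, 0.0, 7.5, 0.0, 0.0, 0.0], [0, 0.0, 0.0, 7.5, 0.0, 0.0, 0.0], [0, 0.0, 0.0, 7.5, 0.0, 0.0, 0.0], [0, 0.0, 0.0, 7.5, 0.0, 0.0, 0.0]]
[(0.58, array([264., 173.,  79.,  64.])), (0.2, array([329., 189.,  50.,  39.]))]
[261.75257148 166.14589964] [80.25478159 70.30906638]
[(0.51, array([295., 182.,   9.,   4.])), (0.48, array([304., 175.,   8.,  10.]))]
```

move_arm([
  [0, 0.9, -3.7, 15.6, 0.1, 0.2, -0.1],
  [0, 0.9, -3.7, 15.6, 0.1, 0.2, -0.1],
  [0, 0.8, -3.7, 15.6, 0.1, 0.2, -0.1],
  [0, 0.8, -3.7, 15.6, 0.1, 0.2, -0.1],
  [0, 0, 0, 7.5, 0, 0, 0],
  [0, 0, 0, 7.5, 0, 0, 0],
  [0, 0, 0, 7.5, 0, 0, 0],
  [0, 0, 0, 6.5, 0, 0, 0],
  [0, 0, 0, 0, 0, 0, 0],
  [0, 0, 0, 0, 0, 0, 0],
])

```text
clock: 14.58
eef_pos: [0.4229, -0.1479, 0.0576]
tool_rot: [0.722, 0.692, 0.001, -0.0]
ft_force: [-0.6, -0.1, -1.7]
grip_width: 0.0151
grasp_force: 59.2
```

move_arm([
  [0, 0, 0, 1, 0, 0, 0],
  [0, 0, 0, 0.5, 0, 0, 0],
  [0, 0, 0, 0, 0, 0, 0],
])

```text
clock: 14.83
eef_pos: [0.4231, -0.1479, 0.0568]
tool_rot: [0.722, 0.692, 0.001, 0.0]
ft_force: [-0.5, 1.1, 3.6]
grip_width: 0.0153
grasp_force: 60.0
```

Contact. Now I'll release, then rise.

move_arm([
  [0.5, 0, 0, 0, 0, 0, 0],
  [0.5, 0, 0, 0, 0, 0, 0],
  [0.5, 0, 0, 0, 0, 0, 0],
  [0.5, 0, 0, 0, 0, 0, 0],
  [0.5, 0, 0, -10, 0, 0, 0],
  [0.5, 0, 0, -20, 0, 0, 0],
  [0.5, 0, 0, -30, 0, 0, 0],
  [0.8, 0, 0, -35, 0, 0, 0],
  [0.8, 0, 0, -35, 0, 0, 0],
  [0.8, 0, 0, -35, 0, 0, 0],
])

```text
clock: 15.67
eef_pos: [0.4217, -0.1479, 0.2223]
tool_rot: [0.722, 0.692, 0.001, -0.001]
ft_force: [0.8, -0.1, -0.7]
grip_width: 0.0682
grasp_force: 0.0
```

```bash
python3 - <<'E'
from h import *
p,r=cur();print(p)
# view pose for checking tub, scoop and lid
t=R.from_quat([.7071,.7071,0,0]); rows(p,r,[(np.array([.50,-.22,.33]),t,6)],0.8)
E
```

```text
[ 0.42165061 -0.14790369  0.222311  ]
[[0.8, -11.4, 13.6, -18.0, 0.0, 0.0, -0.4], [0.8, -11.5, 13.5, -18.0, 0.0, 0.0, -0.4], [0.8, -11.6, 13.4, -18.0, 0.0, 0.0, -0.4], [0.8, -11.7, 13.3, -18.0, 0.0, 0.0, -0.4], [0.8, -11.8, 13.2, -18.0, 0.0, 0.0, -0.4], [0.8, -11.9, 13.1, -18.0, 0.0, 0.0, -0.4]]
```

move_arm([
  [0.8, -11.4, 13.6, -18, 0, 0, -0.4],
  [0.8, -11.5, 13.5, -18, 0, 0, -0.4],
  [0.8, -11.6, 13.4, -18, 0, 0, -0.4],
  [0.8, -11.7, 13.3, -18, 0, 0, -0.4],
  [0.8, -11.8, 13.2, -18, 0, 0, -0.4],
  [0.8, -11.9, 13.1, -18, 0, 0, -0.4],
  [0.8, 0, 0, 0, 0, 0, 0],
  [0.8, 0, 0, 0, 0, 0, 0],
  [0.8, 0, 0, 0, 0, 0, 0],
])

```text
clock: 16.42
eef_pos: [0.4996, -0.2196, 0.3276]
tool_rot: [0.707, 0.707, 0.001, -0.001]
ft_force: [-0.1, -0.9, -0.3]
grip_width: 0.0681
grasp_force: 0.0
```

```bash
python3 - <<'E'
from h import *
n="wrist";c=bot.calibration(n);im=bot.camera(n)
for q,x0 in[("pan",[.418,-.267,-1.6]),("tub",[.63,-.12,.05]),("lid",[.6277,-.286,-.1]),("scoop",[.42,-.24,-1.6])]:
    for o in bot.outline_of(q,n)[:3]:
        v=fit(q,[(c,o["pixels"])],x0)
        if v[1]<.2: print(q,round(o["conf"],2),v)
for o in bot.outline_of("chestnut_0",n): r=o["rect"];print(round(o["conf"],2),r,onz(c,[[r[0]+r[2]/2,r[1]+r[3]/2]],.015)[0].round(3))
for o in bot.outline_of("lid_bar",n)[:1]: print(o["rect"])
cv2.imwrite("pics/w2.png",cv2.resize(im,(768,576)))
E
```

```text
pan 0.85 (array([ 0.4185, -0.2645, -1.6075]), np.float64(0.04))
tub 0.62 (array([ 0.6294, -0.1205,  0.0394]), np.float64(0.01))
lid 0.68 (array([ 0.6255, -0.2815, -0.0921]), np.float64(0.018))
scoop 0.89 (array([ 0.4183, -0.2383, -1.6209]), np.float64(0.07))
0.91 [358.6, 53.3, 24.6, 20.6] [ 0.665 -0.083  0.015]
0.88 [370.2, 99.3, 18.8, 18.5] [ 0.683 -0.145  0.015]
0.8 [367.5, 78.5, 18.7, 15.5] [ 0.676 -0.114  0.015]
0.64 [350.7, 102.4, 18.2, 17.1] [ 0.654 -0.149  0.015]
0.57 [344.8, 62.2, 22.2, 23.3] [ 0.644 -0.097  0.015]
[289.9, 155.9, 89.8, 77.3]
```

View pics/w2.png

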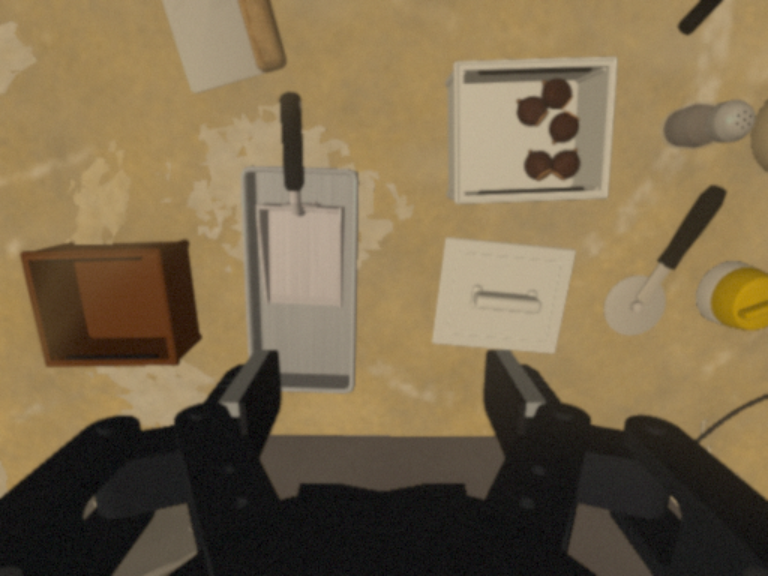

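All five chestnuts lie in the white tub, around (550,130), in one layer, and the scoop is flat in the pan at (305,255). On to the lid at (505,300).

```bash
cat >> h.py <<'E'
def down(yaw): return R.from_euler('z',yaw)*R.from_matrix(np.array([[-1,0,0],[0,1,0],[0,0,-1.]]).T)
E
python3 - <<'E'
from h import *
p,r=cur()
rows(p,r,[(np.array([.6265,-.2838,.16]),down(-.10),13),(np.array([.6265,-.2838,.07]),down(-.10),4)],0.6)
E
```

```text
[[0.6, -5.0, 9.7, 13.0, 0.0, 0.0, -6.5], [0.6, -6.0, 9.1, 13.0, 0.0, 0.0, -6.5], [0.6, -7.0, 8.4, 13.0, 0.0, 0.0, -6.5], [0.6, -7.9, 7.5, 13.0, 0.0, 0.0, -6.5], [0.6, -8.7, 6.6, 13.0, 0.0, 0.0, -6.5], [0.6, -9.4, 5.6, 13.0, 0.0, 0.0, -6.5], [0.6, -10.0, 4.5, 13.0, 0.0, 0.0, -6.5], [0.6, -10.4, 3.3, 13.0, 0.0, 0.0, -6.5], [0.6, -10.7, 2.1, 13.0, 0.0, 0.0, -6.5], [0.6, -10.9, 0.9, 13.0, 0.0, 0.0, -6.5]]
[[0.6, -10.9, -0.3, 13.0, 0.0, 0.0, -6.5], [0.6, -10.8, -1.6, 13.0, 0.0, 0.0, -6.5], [0.6, -10.6, -2.8, 13.0, 0.0, 0.0, -6.5], [0.6, 0.0, 0.0, 22.5, 0.0, 0.0, 0.0], [0.6, 0.0, 0.0, 22.5, 0.0, 0.0, 0.0], [0.6, 0.0, 0.0, 22.5, 0.0, 0.0, 0.0], [0.6, 0.0, 0.0, 22.5, 0.0, 0.0, 0.0]]
```

move_arm([
  [0.6, -5, 9.7, 13, 0, 0, -6.5],
  [0.6, -6, 9.1, 13, 0, 0, -6.5],
  [0.6, -7, 8.4, 13, 0, 0, -6.5],
  [0.6, -7.9, 7.5, 13, 0, 0, -6.5],
  [0.6, -8.7, 6.6, 13, 0, 0, -6.5],
  [0.6, -9.4, 5.6, 13, 0, 0, -6.5],
  [0.6, -10, 4.5, 13, 0, 0, -6.5],
  [0.6, -10.4, 3.3, 13, 0, 0, -6.5],
  [0.6, -10.7, 2.1, 13, 0, 0, -6.5],
  [0.6, -10.9, 0.9, 13, 0, 0, -6.5],
])

```text
clock: 17.6
eef_pos: [0.5984, -0.2692, 0.1981]
tool_rot: [0.213, 0.977, 0.001, 0.0]
ft_force: [1.2, -0.8, 1.3]
grip_width: 0.0511
grasp_force: 0.0
```

move_arm([
  [0.6, -10.9, -0.3, 13, 0, 0, -6.5],
  [0.6, -10.8, -1.6, 13, 0, 0, -6.5],
  [0.6, -10.6, -2.8, 13, 0, 0, -6.5],
  [0.6, 0, 0, 0, 0, 0, 0],
  [0.6, 0, 0, 0, 0, 0, 0],
  [0.6, 0, 0, 0, 0, 0, 0],
])

```text
clock: 18.1
eef_pos: [0.6272, -0.2837, 0.1604]
tool_rot: [0.049, 0.999, 0.001, 0.001]
ft_force: [0.1, 0.6, 0.2]
grip_width: 0.0513
grasp_force: 0.0
```

```bash
python3 - <<'E'
from h import *
p,r=cur();print(p, (np.rad2deg((down(-.1).inv()*r).as_rotvec())).round(2))
rows(p,r,[(np.array([.6265,-.2838,.06]),down(-.10),5),(np.array([.6265,-.2838,.027]),down(-.10),3)],0.6)
n="wrist";c=bot.calibration(n);im=bot.camera(n)
for o in bot.outline_of("lid",n)[:2]: print(o["conf"],o["rect"],fit("lid",[(c,o["pixels"])],[.6265,-.2838,-.1]))
E
```

```text
[ 0.62717692 -0.28367115  0.16040188] [-0.12 -0.06 -0.13]
[[0.6, 0.2, -0.1, 20.1, 0.0, 0.0, 0.0], [0.6, 0.1, -0.1, 20.1, 0.0, 0.0, 0.0], [0.6, 0.1, -0.1, 20.1, 0.0, 0.0, 0.0], [0.6, 0.1, -0.1, 20.1, 0.0, 0.0, 0.0], [0.6, 0.1, 0.0, 20.1, 0.0, 0.0, 0.0], [0.6, 0.0, 0.0, 11.0, 0.0, 0.0, 0.0], [0.6, 0.0, 0.0, 11.0, 0.0, 0.0, 0.0], [0.6, 0.0, 0.0, 11.0, 0.0, 0.0, 0.0]]
0.67 [189.1, 110.7, 130.7, 137.5] (array([ 0.6262, -0.2824, -0.0894]), np.float64(0.022))
```

move_arm([
  [0.6, 0.2, 0.5, 20, 0, 0, 0],
  [0.6, 0.1, 0.5, 20, 0, 0, 0],
  [0.6, 0.1, 0, 20, 0, 0, 0],
  [0.6, 0.1, 0, 20, 0, 0, -0.4],
  [0.6, 0.1, 0, 20, 0, 0, 0],
  [0.6, 0, 0, 11, 0, 0, 0],
  [0.6, 0, 0, 11, 0, 0, 0],
  [0.6, 0, 0, 10, 0, 0, 0],
  [0.6, 0, 0, 0, 0, 0, 0],
])

```text
clock: 18.95
eef_pos: [0.6261, -0.2821, 0.0263]
tool_rot: [0.044, 0.999, 0.002, -0.001]
ft_force: [-1.0, -0.3, -0.2]
grip_width: 0.0512
grasp_force: 0.0
```

move_arm([
  [0, 0, 0, 0, 0, 0, 0],
  [0, 0, 0, 0, 0, 0, 0],
  [0, 0, 0, 0, 0, 0, 0],
  [0, 0, 0, 0, 0, 0, 0],
  [0, 0, 0, 0, 0, 0, 0],
  [0, 0, 0, 0, 0, 0, 0],
  [0, 0, 0, 0, 0, 0, 0],
])

```text
clock: 19.53
eef_pos: [0.6281, -0.283, 0.0295]
tool_rot: [0.044, 0.999, 0.0, 0.002]
ft_force: [-0.6, 0.5, 5.9]
grip_width: 0.0128
grasp_force: 62.2
```

```bash
python3 - <<'E'
from h import *
p,r=cur();print(p,(np.rad2deg((down(-.09).inv()*r).as_rotvec())).round(2))
L=np.array([.6264,-.283,0])   # lid centre estimate
off=down(-.09).inv().apply(p-L)  # TCP offset in lid/tool frame (x along bar)
off[1]=0; off[2]=0 ; print(off)
t=np.r_[.6298,-.1205,0]+down(.045).apply(off); print(t)
rows(p,r,[(p+[0,0,.10],r,5),(t+[0,0,p[2]+.085],down(.045),8)],0)
E
```

```text
[ 0.62811335 -0.28297463  0.02952111] [-0.07 -0.22 -0.08]
[-0.00170414  0.          0.        ]
[ 0.63150241 -0.12042334  0.        ]
[[0, -0.1, 0.0, -20.0, 0.0, 0.0, 0.0], [0, -0.1, 0.0, -20.0, 0.0, 0.0, 0.0], [0, -0.1, 0.0, -20.0, 0.0, 0.0, 0.0], [0, -0.1, 0.0, -20.0, 0.0, 0.0, 0.0], [0, -0.1, 0.0, -20.0, 0.0, 0.0, 0.0], [0, 1.4, 20.3, 1.9, 0.0, 0.0, -1.0], [0, 1.0, 20.3, 1.9, 0.0, 0.0, -1.0], [0, 0.7, 20.3, 1.9, 0.0, 0.0, -1.0], [0, 0.4, 20.3, 1.9, 0.0, 0.0, -1.0], [0, 0.0, 20.3, 1.9, 0.0, 0.0, -1.0]]
[[0, -0.3, 20.3, 1.9, 0.0, 0.0, -1.0], [0, -0.7, 20.3, 1.9, 0.0, 0.0, -1.0], [0, -1.0, 20.3, 1.9, 0.0, 0.0, -1.0]]
```

move_arm([
  [0, -0.1, 0, -20, 0, 0, 0],
  [0, -0.1, 0, -20, 0, 0, 0],
  [0, -0.1, 0, -20, 0, 0, 0],
  [0, -0.1, 0, -20, 0, 0, 0],
  [0, -0.1, 0, -20, 0, 0, 0],
  [0, 1.4, 20.3, 1.9, 0, 0, -1],
  [0, 1, 20.3, 1.9, 0, 0, -1],
  [0, 0.7, 20.3, 1.9, 0, 0, -1],
  [0, 0.4, 20.3, 1.9, 0, 0, -1],
  [0, 0, 20.3, 1.9, 0, 0, -1],
])

```text
clock: 20.37
eef_pos: [0.6287, -0.1802, 0.1178]
tool_rot: [0.0, 1.0, 0.001, -0.0]
ft_force: [0.1, 0.2, -0.5]
grip_width: 0.0128
grasp_force: 61.4
```

move_arm([
  [0, -0.3, 20.3, 1.9, 0, 0, -1],
  [0, -0.7, 20.3, 1.9, 0, 0, -1],
  [0, -1, 20.3, 1.9, 0, 0, -1],
  [0, 0, 0, 0, 0, 0, 0],
  [0, 0, 0, 0, 0, 0, 0],
  [0, 0, 0, 0, 0, 0, 0],
])

```text
clock: 20.87
eef_pos: [0.6302, -0.1205, 0.1127]
tool_rot: [-0.025, 1.0, 0.001, 0.0]
ft_force: [0.2, 0.7, -1.2]
grip_width: 0.0129
grasp_force: 61.4
```

```bash
python3 - <<'E'
from h import *
p,r=cur();print(p,(np.rad2deg((down(.045).inv()*r).as_rotvec())).round(2))
t=np.r_[.6315,-.1204,0]
# lid in hand: check with scene + wrist cameras, known z
z=p[2]-.0295; base=M["lid"]
for n in("scene","wrist"):
    c=bot.calibration(n);bot.camera(n)
    for o in bot.outline_of("lid",n)[:2]:
        M["lid"]=base+[0,0,z]; print(n,o["conf"],o["rect"],fit("lid",[(c,o["pixels"])],[.63,-.12,.045])); M["lid"]=base
    for o in bot.outline_of("tub",n)[:3]: print("tub",o["conf"],o["rect"])
rows(p,r,[(t+[0,0,.0975],down(.045),3)],0)
E
```

```text
[ 0.63022898 -0.12048911  0.11270241] [-0.09 -0.04 -0.34]
scene 0.7 [281.7, 150.0, 53.3, 33.6] (array([ 0.6283, -0.1224,  0.0229]), np.float64(0.07))
tub 0.8 [277.4, 167.0, 55.9, 43.9]
tub 0.69 [241.9, 258.3, 80.0, 83.9]
wrist 0.93 [132.0, 105.7, 243.0, 218.8] (array([ 0.6284, -0.1212,  0.048 ]), np.float64(0.177))
[[0, -0.4, 0.0, 5.1, 0.0, 0.0, 0.1], [0, -0.4, 0.0, 5.1, 0.0, 0.0, 0.1], [0, -0.4, 0.0, 5.1, 0.0, 0.0, 0.1]]
```

move_arm([
  [0, -0.4, 0, 5, 0, 0, 0],
  [0, -0.4, 0, 5, 0, 0, 0],
  [0, -0.4, 0, 4, 0, 0, 0],
  [0, 0, 0, 3, 0, 0, 0],
  [0, 0, 0, 3, 0, 0, 0],
  [0, 0, 0, 2, 0, 0, 0],
  [0, 0, 0, 1, 0, 0, 0],
  [0, 0, 0, 0, 0, 0, 0],
])

```text
clock: 21.83
eef_pos: [0.6316, -0.1203, 0.0899]
tool_rot: [-0.025, 1.0, 0.001, 0.001]
ft_force: [0.1, -0.7, -0.1]
grip_width: 0.0126
grasp_force: 61.4
```

Entering freely. I'll keep going down.

move_arm([
  [0, 0, 0, 1.5, 0, 0, 0],
  [0, 0, 0, 1.5, 0, 0, 0],
  [0, 0, 0, 1.5, 0, 0, 0],
  [0, 0, 0, 1, 0, 0, 0],
  [0, 0, 0, 0, 0, 0, 0],
  [0, 0, 0, 0, 0, 0, 0],
])

```text
clock: 22.33
eef_pos: [0.6322, -0.1204, 0.0849]
tool_rot: [-0.025, 1.0, 0.001, 0.001]
ft_force: [0.7, -2.3, 1.5]
grip_width: 0.0128
grasp_force: 61.7
```

move_arm([
  [0, 0, 0, 1, 0, 0, 0],
  [0, 0, 0, 1, 0, 0, 0],
  [0, 0, 0, 1, 0, 0, 0],
  [0, 0, 0, 0, 0, 0, 0],
  [0, 0, 0, 0, 0, 0, 0],
])

```text
clock: 22.75
eef_pos: [0.6321, -0.1204, 0.0835]
tool_rot: [-0.025, 1.0, 0.001, 0.002]
ft_force: [-1.6, -2.4, 9.1]
grip_width: 0.0128
grasp_force: 62.9
```

move_arm([
  [0, 0, 0, 1, 0, 0, 0],
  [0, 0, 0, 1, 0, 0, 0],
  [0, 0, 0, 1, 0, 0, 0],
  [0, 0, 0, 0, 0, 0, 0],
  [0, 0, 0, 0, 0, 0, 0],
])

```text
clock: 23.17
eef_pos: [0.6321, -0.1204, 0.0834]
tool_rot: [-0.025, 1.0, 0.0, 0.002]
ft_force: [-7.9, -0.2, 22.0]
grip_width: 0.0126
grasp_force: 64.7
```

move_arm([
  [0, 0, 0, 1, 0, 0, 0],
  [0, 0, 0, 1, 0, 0, 0],
  [0, 0, 0, 0, 0, 0, 0],
  [0, 0, 0, 0, 0, 0, 0],
])

```text
clock: 23.5
eef_pos: [0.6321, -0.1204, 0.0834]
tool_rot: [-0.025, 1.0, 0.0, 0.003]
ft_force: [-10.6, 1.1, 30.4]
grip_width: 0.0127
grasp_force: 65.9
```

```bash
python3 - <<'E'
from h import *
p,r=cur();print(p);base=M["lid"]
for n in("scene","wrist"):
    c=bot.calibration(n);bot.camera(n)
    for o in bot.outline_of("lid",n)[:2]:
        if o["conf"]<.4: continue
        for z in(.050,.054,.058,.064):
            M["lid"]=box(136,116,12,16)/1e3+[0,0,z]; print(n,z,fit("lid",[(c,o["pixels"])],[.63,-.12,.045]))
E
```

```text
[ 0.63211246 -0.12039766  0.08340951]
scene 0.05 (array([ 0.6376, -0.1162,  0.021 ]), np.float64(0.051))
scene 0.054 (array([ 0.6308, -0.1198,  0.0944]), np.float64(0.062))
scene 0.058 (array([ 0.6269, -0.1215,  0.0245]), np.float64(0.06))
scene 0.064 (array([ 0.6187, -0.1246,  0.0826]), np.float64(0.091))
wrist 0.05 (array([ 0.6299, -0.1199,  0.0501]), np.float64(0.164))
wrist 0.054 (array([ 0.6302, -0.1201,  0.0499]), np.float64(0.191))
wrist 0.058 (array([ 0.6301, -0.1197,  0.053 ]), np.float64(0.247))
wrist 0.064 (array([ 0.6302, -0.1162,  0.0487]), np.float64(0.336))
```

move_arm([
  [0, 0, 0, -2, 0, 0, 0],
  [0, 0, 0, -2, 0, 0, 0],
  [0, 0, 0, -1, 0, 0, 0],
  [0.4, 0, 0, 0, 0, 0, 0],
  [0.4, 0, 0, 0, 0, 0, 0],
  [0.4, 0, 0, 0, 0, 0, 0],
  [0.4, 0, 0, -10, 0, 0, 0],
  [0.4, 0, 0, -15, 0, 0, 0],
  [0.4, 0, 0, -20, 0, 0, 0],
  [0.4, 0, 0, -10, 0, 0, 0],
])

```text
clock: 24.53
eef_pos: [0.6325, -0.1202, 0.1389]
tool_rot: [-0.026, 1.0, 0.001, 0.002]
ft_force: [0.7, -0.6, 0.5]
grip_width: 0.0344
grasp_force: 0.0
```

```bash
python3 - <<'E'
from h import *
p,r=cur();print(p,bot.get_obs()["grip_width"])
B=np.r_[box(136,116,12,16),box(66,14,16,42)]/1e3
for n in("scene","wrist"):
    c=bot.calibration(n);bot.camera(n)
    for o in bot.outline_of("lid",n)[:2]:
        if o["conf"]<.4: continue
        print(o["rect"])
        for z in(.050,.054,.058,.062):
            M["lid"]=B+[0,0,z]; print(n,z,fit("lid",[(c,o["pixels"])],[.63,-.12,.045]))
E
```

```text
[ 0.63249783 -0.12017738  0.13891256] 0.03441741866509287
[281.5, 157.1, 52.2, 34.9]
scene 0.05 (array([ 0.6371, -0.1182,  0.0331]), np.float64(0.041))
scene 0.054 (array([ 0.6304, -0.12  ,  0.0445]), np.float64(0.059))
scene 0.058 (array([ 0.6265, -0.1239,  0.0426]), np.float64(0.066))
scene 0.062 (array([ 0.6221, -0.1241,  0.0087]), np.float64(0.067))
[165.3, 105.6, 178.2, 177.7]
wrist 0.05 (array([ 0.6308, -0.1206,  0.0446]), np.float64(0.047))
wrist 0.054 (array([ 0.6306, -0.1207,  0.0478]), np.float64(0.056))
wrist 0.058 (array([ 0.6308, -0.1214,  0.0502]), np.float64(0.093))
wrist 0.062 (array([ 0.6308, -0.1228,  0.052 ]), np.float64(0.132))
```

move_arm([
  [0, 0, 0, 0, 0, 0, 0],
  [0, 0, 0, 0, 0, 0, 0],
  [0, 1.5, 0, 0, 0, 0, 0],
  [0, 0, 0, 12, 0, 0, 0],
  [0, 0, 0, 12, 0, 0, 0],
  [0, 0, 0, 5, 0, 0, 0],
  [0, 0, 0, 3, 0, 0, 0],
  [0, 0, 0, 2, 0, 0, 0],
  [0, 0, 0, 2, 0, 0, 0],
  [0, 0, 0, 0, 0, 0, 0],
])

```text
clock: 25.57
eef_pos: [0.6288, -0.12, 0.104]
tool_rot: [-0.025, 1.0, 0.001, 0.0]
ft_force: [-8.6, 1.2, 18.0]
grip_width: -0.0001
grasp_force: 8.6
```

Contact came at TCP z = 0.104, which is exactly the fully seated height. One firmer press, then I'll retreat.

move_arm([
  [0, 0, 0, 1.5, 0, 0, 0],
  [0, 0, 0, 1, 0, 0, 0],
  [0, 0, 0, 0, 0, 0, 0],
  [0, 0, 0, -4, 0, 0, 0],
  [0, 0, 0, -8, 0, 0, 0],
  [0, 0, 0, -20, 0, 0, 0],
  [0, 0, 0, -30, 0, 0, 0],
  [0, 0, 0, -30, 0, 0, 0],
  [0, 15, 0, -30, 0, 0, 0],
  [0, 0, 0, 0, 0, 0, 0],
])

```text
clock: 26.4
eef_pos: [0.6168, -0.1221, 0.2276]
tool_rot: [-0.025, 1.0, -0.0, 0.006]
ft_force: [1.4, 0.0, 0.4]
grip_width: -0.0002
grasp_force: 0.0
```

```bash
python3 - <<'E'
from h import *
B=np.r_[box(136,116,12,16),box(66,14,16,42)]/1e3
for n in("wrist","scene"):
    c=bot.calibration(n);bot.camera(n)
    o=bot.outline_of("lid",n)[0]
    for z in(.050,.054,.058): M["lid"]=B+[0,0,z]; print(n,z,fit("lid",[(c,o["pixels"])],[.63,-.12,.045]))
    for o in bot.outline_of("scoop",n)[:1]: print("scoop",fit("scoop",[(c,o["pixels"])],[.418,-.238,-1.62]))
E
```

```text
wrist 0.05 (array([ 0.6306, -0.1203,  0.0404]), np.float64(0.014))
wrist 0.054 (array([ 0.6291, -0.1204,  0.048 ]), np.float64(0.013))
wrist 0.058 (array([ 0.6293, -0.1207,  0.0507]), np.float64(0.04))
scoop (array([ 0.4177, -0.2394, -1.5692]), np.float64(0.279))
scene 0.05 (array([ 0.5562, -0.1482,  0.5784]), np.float64(0.336))
scene 0.054 (array([ 0.5583, -0.1503,  0.0668]), np.float64(0.197))
scene 0.058 (array([ 0.5534, -0.1531,  0.0506]), np.float64(0.196))
scoop (array([ 0.6217, -0.1305, -0.1751]), np.float64(0.288))
```

The wrist fit puts the lid at the seated height, square and centred on the tub. The scoop is in the pan, so I'm handing in.

```bash
python3 -c "
from workcell import bot
print(bot.job_done())"
```

```text
the job is handed in; nothing more can be done
None
```

I handed the job in at about 26 s; no verdict came back, but my last checks showed all five chestnuts in the white tub, the scoop flat in the pan and the lid pressed fully home.

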